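# Close the soap store: lid on, four clips snapped in opposite-corner order

## Robot

A 6-joint arm with a two-finger parallel gripper is mounted at the origin on a cart in front of the work surface, level with it; the furniture and walls round the work are solid. World frame = base frame: x ahead of the robot, y to its left, z up, the work surface at z = 0. Lengths are in m, angles in rad, forces in N, time in s.
With the tool pointing down it reaches from about 0.325 to 0.775 m from the base axis. Payload 5.5 kg.
Tool frame: the origin (TCP) lies between the finger pads; the fingertips stand 14 mm ahead of it and the grasp point (between the pads) lies 5 mm behind it; z points along the fingers, y is the direction in which the jaws open and shut (so a half turn about z gives the same grasp; the last joint's range is limited). The gripper opens to 88 mm and grips with 3 to 60 N. Pads are 20 mm wide; open, the fingers measure 115 mm over their backs; the gripper's body (75 mm by 178 mm) begins 61 mm behind the grasp point.
Start: joints at [-1.25, 0.091, 1.231, -0, 1.82, -0.057], TCP at [0.221, -0.558, 0.237] pointing down, gripper open.
Joint ranges: [-2.87, 2.87], [-0.86, 2.18], [0.17, 2.46], [-1.51, 4.65], [0.06, 2.69], [-2.65, 2.65]. Speed limits (rad/s): [2.57, 2.57, 3.01, 3.14, 3.14, 3.14].

## Interface

Orientations are given as a rotation vector (axis times angle).
In Python, from bench import bot, snapshot, job gives the robot as it stands. The module is installed in compiled form; this text tells all that it offers.
- The arm moves only by the tool jog_arm, never from a script. Its argument "rows" is a list of rows, each a list of 5 numbers: the shift along the tool's x, y, z in cm, then the turn about the tool's z in degrees, then the gripper's target within -1 to 1 (shut at 1, half-way at 0, fully open at -1). A call has 1 to 5 rows; each row is the pose to reach, as a shift and turn from the pose commanded when the call began, along the tool's axes at that moment; what a row does not reach only later rows make up. A row lasts 1/10 s, in which the tool goes at most 50 mm and 8.59 degrees, less where a joint would pass 70% of its speed; a pose out of reach is approached as far as the arm can. A call with a gripper value outside its range is refused whole. The fingers move at their own pace and stop on an object; "newtons" is the grip in N (left out, the last holds). Time passes only in rows, so rows that repeat a pose let the fingers close. It gives the time, the measured TCP pose, the force and the opening at its end, in the units of the state.
- bot.observe(): the state, without advancing time (a new reading comes with each control period).
- snapshot(name): name is "scene" or "side" or "wrist"; returns a dict with "color" (480x640x3 uint8, red, green, blue), "z_map" (480x640 float32, m along the optical axis (not along the pixel's ray), 0 where there is no reading), "fovy" (degrees; the focal length in pixels is half the picture's height over the tangent of half this angle, whatever the lens; pixels are square), "cx", "cy" (the principal point, pixels), "world_from_camera" (4x4, takes a point from camera to world coordinates). Camera axes: x right, y down, z forward; pixel columns grow to the right and rows downward; lengths in m; the calibration is good to about 2 mm. A picture is of the moment at which its call begins.
- job.sign_off(): hands the job in, once; it reports no verdict.
The state is a dict: "clock": time; "q": joint angles; "joint_vel": joint speeds; "joint_efforts": joint torques, N m; "position": TCP position; "tcp_rot": TCP orientation; "contact_force": force on the tool from outside, world axes, zero at the start; "moment": the same for the moment, N m; "grip_width": finger opening in m.
Only numpy, scipy, OpenCV 4.12 (cv2) and the standard library are available. Lean on these libraries where they do the work, as an engineer would, in place of code of your own. Each camera call takes 0.05 s, during which the arm holds its last target.

## Task

Put the wooden lid on the black storage box so that it sits flat and fully down, then snap all four hinged clips down over its edge. Work in opposite-corner order: after the first clip take the one diagonally across from it, and only then the other two. Leave the mug and the tin where they are.

Things in the scene. Friction and masses are not known exactly. Their poses are not given: they have to be found in the camera images.
- storage_box: Black open box, 190 x 130 x 70 mm high, walls 6 mm (mouth 178 x 118 mm), fixed to the worktop; two soap bars lie low inside. Origin: centre of its underside; x along its 190 mm side (roughly away from the robot, yaw up to 0.35 rad), +y its left, z up. Four steel clips on its long sides: hinge pins parallel to x at y = +78 and -78 mm, 73 mm up; clip centres at x = -53 (near) and +53 mm (far).
- lid: Loose wooden lid, about 0.25 kg, lying right way up beside the box. Origin: centre of its underside; x along its length. Plug 172 x 112 x 8 mm (3 mm play a side in the mouth), above it a flange 186 x 126 x 7 mm that rests on the rim, on top a block handle 60 (x) x 18 (y) mm, from 15 to 45 mm above the origin. Seated, its origin is 62 mm above the box's. Either way round fits.
- lid_handle (a point): A point in the lid's block handle, on its middle, 8 mm below the handle's top and 22 mm above the flange's upper face; axes as the lid's.
- mug: Bystander: beige mug with a handle, 78 x 113 x 100 mm, standing loose to the right. Origin: centre of its underside.
- tea_tin: Bystander: food tin, 57 mm across, 72 mm high, standing loose to the left. Origin: centre of its underside.
- clip_near_left (a joint): Hinge of the near left clip, a steel flap 50 mm wide reaching 50 mm from its pin. 0 = open, leaning 0.28 rad outward of upright (the start); 0.28 = upright; 1.85 = snapped down flat on the lid's flange, pointing -y of the box (home: above 1.73). Over-centre spring: let go below 1.35 it flips back open (up to about 6 N at the tab), beyond 1.35 it snaps down. Push its outer face inward over the top, then press down.
- clip_near_left_tab (a point): Point on the outer face (upper face when snapped down) of the near left clip, mid width, 34 mm from the hinge pin; moves with the clip. Snapped down it is 83 mm above the worktop and 44 mm from the box's middle line.
- clip_near_right (a joint): Hinge of the near right clip, a steel flap 50 mm wide reaching 50 mm from its pin. 0 = open, leaning 0.28 rad outward of upright (the start); 0.28 = upright; 1.85 = snapped down flat on the lid's flange, pointing +y of the box (home: above 1.73). Over-centre spring: let go below 1.35 it flips back open (up to about 6 N at the tab), beyond 1.35 it snaps down. Push its outer face inward over the top, then press down.
- clip_near_right_tab (a point): Point on the outer face (upper face when snapped down) of the near right clip, mid width, 34 mm from the hinge pin; moves with the clip. Snapped down it is 83 mm above the worktop and 44 mm from the box's middle line.
- clip_far_left (a joint): Hinge of the far left clip, a steel flap 50 mm wide reaching 50 mm from its pin. 0 = open, leaning 0.28 rad outward of upright (the start); 0.28 = upright; 1.85 = snapped down flat on the lid's flange, pointing -y of the box (home: above 1.73). Over-centre spring: let go below 1.35 it flips back open (up to about 6 N at the tab), beyond 1.35 it snaps down. Push its outer face inward over the top, then press down.
- clip_far_left_tab (a point): Point on the outer face (upper face when snapped down) of the far left clip, mid width, 34 mm from the hinge pin; moves with the clip. Snapped down it is 83 mm above the worktop and 44 mm from the box's middle line.
- clip_far_right (a joint): Hinge of the far right clip, a steel flap 50 mm wide reaching 50 mm from its pin. 0 = open, leaning 0.28 rad outward of upright (the start); 0.28 = upright; 1.85 = snapped down flat on the lid's flange, pointing +y of the box (home: above 1.73). Over-centre spring: let go below 1.35 it flips back open (up to about 6 N at the tab), beyond 1.35 it snaps down. Push its outer face inward over the top, then press down.
- clip_far_right_tab (a point): Point on the outer face (upper face when snapped down) of the far right clip, mid width, 34 mm from the hinge pin; moves with the clip. Snapped down it is 83 mm above the worktop and 44 mm from the box's middle line.
Not all that is in view belongs to the job. What is shaped like the lid but turquoise is not meant.

How it is judged:
On the way, in this order (a step that is already met when the one before it is completed fails the run):
1. the lid sits fully down in the box's mouth while all four clips are still open (z of lid in the frame of storage_box between 0.058 and 0.0645 m and horizontal distance between lid and storage_box below 0.009 m and angle between the x axis of lid and the x axis of storage_box, either way round below 0.12 rad and angle between lid's own z axis and vertical below 0.04 rad and value of joint each of clip_near_left, clip_near_right, clip_far_left, clip_far_right below 1.2 rad), for 0.2 s.
2. two diagonally opposite clips are snapped down while the other two are not yet (((value of joint each of clip_near_left, clip_far_right above 1.73 rad and not (value of joint clip_near_right above 1.73 rad) and not (value of joint clip_far_left above 1.73 rad)) or (value of joint each of clip_near_right, clip_far_left above 1.73 rad and not (value of joint clip_near_left above 1.73 rad) and not (value of joint clip_far_right above 1.73 rad)))), for 0.2 s.
At the end, for the whole second after the job is handed in: The lid is fully down in the box's mouth (its origin 58 to 64.5 mm above the box's, within 9 mm sideways of the box's middle, turned by under 0.12 rad, tilted by under 0.04 rad) and at rest (under 0.02 m/s), and all four clips are snapped down (each joint above 1.73 rad) (z of lid in the frame of storage_box between 0.058 and 0.0645 m and horizontal distance between lid and storage_box below 0.009 m and angle between the x axis of lid and the x axis of storage_box, either way round below 0.12 rad and angle between lid's own z axis and vertical below 0.04 rad and value of joint each of clip_near_left, clip_near_right, clip_far_left, clip_far_right above 1.73 rad and linear speed of lid below 0.02 m/s); the robot touches nothing.
It fails at once if two clips on the same side or at the same end are snapped down (above 1.73 rad) while the other two are not ((value of joint each of clip_near_left, clip_near_right above 1.73 rad and not (value of joint clip_far_left above 1.73 rad) and not (value of joint clip_far_right above 1.73 rad)) or (value of joint each of clip_near_left, clip_far_left above 1.73 rad and not (value of joint clip_near_right above 1.73 rad) and not (value of joint clip_far_right above 1.73 rad)) or (value of joint each of clip_far_right, clip_near_right above 1.73 rad and not (value of joint clip_near_left above 1.73 rad) and not (value of joint clip_far_left above 1.73 rad)) or (value of joint each of clip_far_right, clip_far_left above 1.73 rad and not (value of joint clip_near_left above 1.73 rad) and not (value of joint clip_near_right above 1.73 rad))).
It fails at once if the mug or the tin is moved by more than 30 mm (distance of any of mug, tea_tin from where it was at the start of the episode above 0.03 m).
It also fails if it takes over 58 s, if anything falls off the work surface, if the arm or the gripper's body presses on something with over 40 N, if the wrist force passes 120 N, or if a joint passes its speed limit or range.

## Working session

There is one attempt and no reset: what is moved stays moved. The work goes in short steps, Python scripts to look and compute and a tool call to move; the robot and the scene stay as the last step left them, time stands still between calls to the robot, and variables do not carry over. Pictures are saved under pics/ and viewed, and the job is handed in when it is done.

Besides the shell and the picture viewer there is one more tool, called after "Call:" by a JSON object that holds its "method" and its "body". jog_arm: Moves the arm, as the interface text tells. Its arguments: {"type":"object","properties":{"rows":{"type":"array"},"newtons":{"type":"number"}},"required":["rows"]}

```bash
mkdir -p pics; cat > h.py <<'E'
import numpy as np, cv2, pickle
from bench import bot, snapshot, job
def snap(n):
    s=snapshot(n); pickle.dump(s,open(f'last_{n}.pkl','wb')); return s
def save(s,f): cv2.imwrite('pics/'+f,cv2.cvtColor(s['color'],cv2.COLOR_RGB2BGR))
def pts(s):
    h,w=s['z_map'].shape; f=h/2/np.tan(np.radians(s['fovy'])/2)
    v,u=np.mgrid[:h,:w]; z=s['z_map']
    P=np.stack([(u-s['cx'])/f*z,(v-s['cy'])/f*z,z],-1)
    T=np.array(s['world_from_camera']); W=P@T[:3,:3].T+T[:3,3]; W[z==0]=np.nan; return W
def rayplane(s,u,v,zz):
    f=s['color'].shape[0]/2/np.tan(np.radians(s['fovy'])/2); T=np.array(s['world_from_camera'])
    d=T[:3,:3]@np.array([(u-s['cx'])/f,(v-s['cy'])/f,1]); o=T[:3,3]; return o+d*(zz-o[2])/d[2]
E
python3 - <<'E'
from h import *
for n in ['scene','side','wrist']:
    s=snap(n); save(s,f'{n}0.png'); print(n,s['fovy'],np.round(s['world_from_camera'],3).tolist())
print(bot.observe())
E
```

```text
scene 45.74894320999001 [[-0.483, -0.661, 0.574, -0.612], [-0.875, 0.377, -0.303, 0.639], [-0.016, -0.649, -0.761, 1.546], [0.0, 0.0, 0.0, 1.0]]
side 47.73129084080679 [[-0.983, -0.089, 0.161, 0.178], [-0.184, 0.511, -0.839, 1.647], [-0.008, -0.855, -0.519, 1.087], [0.0, 0.0, 0.0, 1.0]]
wrist 65.33376229379576 [[0.369, -0.89, -0.269, 0.296], [-0.93, -0.353, -0.105, -0.528], [-0.002, 0.289, -0.957, 0.384], [0.0, 0.0, 0.0, 1.0]]
{'clock': 0.15, 'q': array([-1.24968362e+00,  9.16741719e-02,  1.23159433e+00, -3.13057412e-05,
        1.81977720e+00, -5.67146510e-02]), 'joint_vel': array([-0.00138129, -0.00438434, -0.00275878, -0.00112281,  0.00141029,
       -0.00019206]), 'joint_efforts': array([ 1.71192372e-03, -4.47045422e+01, -4.06907523e+01,  6.99583185e-02,
        2.75060761e-02, -1.27383291e-04]), 'position': array([ 0.22126033, -0.55750364,  0.23578207]), 'tcp_rot': array([-3.08429144e+00, -5.89684404e-01,  3.47950200e-04]), 'contact_force': array([-5.59696990e-01,  2.47048518e-04, -4.06731938e-01]), 'moment': array([-0.0325214 ,  0.05900205, -0.08003942]), 'grip_width': 0.08812820588000597}
```

View pics/scene0.png

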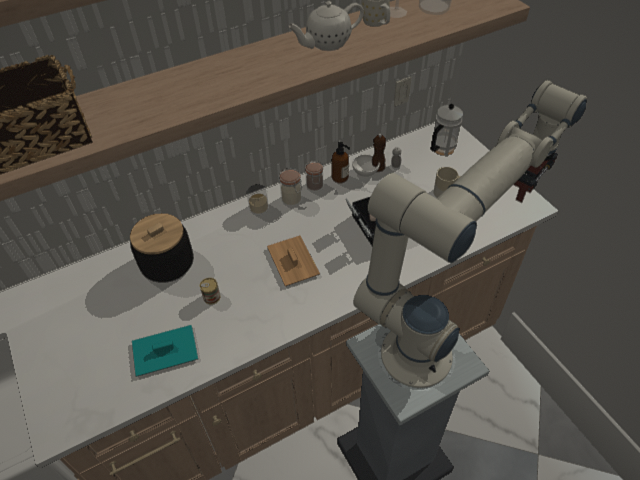

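View pics/side0.png

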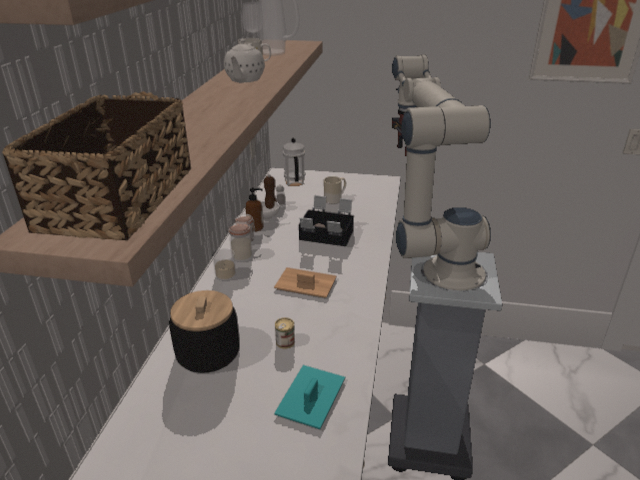

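View pics/wrist0.png

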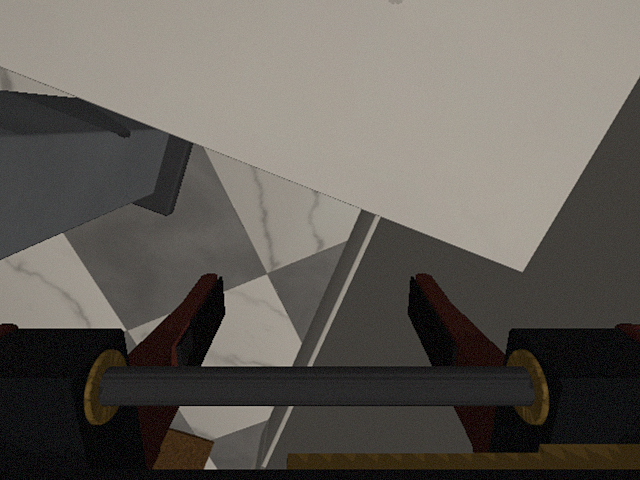

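Candidates for the lid: the wooden board with a block handle at scene (292,260), side (306,283); the turquoise one at scene (165,350); and the round wooden pot lid at scene (160,235). The description fits the rectangular wooden one. Next I check it in a crop and measure.

```bash
python3 - <<'E'
from h import *
A=pickle.load(open('last_scene.pkl','rb'));B=pickle.load(open('last_side.pkl','rb'))
a=cv2.resize(A['color'][220:300,250:350],None,fx=4,fy=4,interpolation=2)
b=cv2.resize(B['color'][170:310,260:370],None,fx=4,fy=4,interpolation=2)
c=np.zeros((560,840,3),np.uint8);c[:320,:400]=a;c[:560,400:840]=b
cv2.imwrite('pics/crop0.png',cv2.resize(c[...,::-1],(795,530)))
for n,s,roi in [('scene',A,(220,300,250,350)),('side',B,(255,310,260,350))]:
    W=pts(s); hsv=cv2.cvtColor(s['color'],cv2.COLOR_RGB2HSV)
    m=np.zeros(W.shape[:2],bool); r=roi; m[r[0]:r[1],r[2]:r[3]]=1
    m&=(hsv[...,1]>90)&(hsv[...,0]<25)
    top=m&(W[...,2]>0.009)&(W[...,2]<0.020)
    P=W[top]; print(n,len(P),'z',np.median(P[:,2]),cv2.minAreaRect((P[:,:2]*1000).astype(np.float32)))
    hd=m&(W[...,2]>0.036); P=W[hd]; print(' handle',len(P),np.percentile(P[:,2],[50,95]),P[:,:2].mean(0),cv2.minAreaRect((P[:,:2]*1000).astype(np.float32)))
W=pts(B); sub=W[190:250,290:365]; 
m=(np.abs(sub[...,2]-0.07)<0.006)
P=sub[m]; print(len(P),cv2.minAreaRect((P[:,:2]*1000).astype(np.float32)))
m=(sub[...,2]>0.085); P=sub[m];print(len(P),np.round(P[::12],3).tolist())
E
```

```text
scene 1197 z 0.01413274334711323 ((501.94720458984375, 162.49063110351562), (124.95088195800781, 190.2871856689453), 83.69461822509766)
 handle 75 [0.04279494 0.0483871 ] [0.49962367 0.16320159] ((498.60296630859375, 163.13912963867188), (18.311216354370117, 67.95047760009766), 83.9975357055664)
side 770 z 0.017141332970847523 ((502.2931213378906, 163.91165161132812), (130.9744110107422, 185.2193603515625), 81.60095977783203)
 handle 97 [0.04530717 0.05118879] [0.50217078 0.16345552] ((502.6290588378906, 160.88735961914062), (28.218233108520508, 63.042877197265625), 82.39686584472656)
269 ((479.24334716796875, -281.18084716796875), (367.98199462890625, 191.12646484375), 84.9034423828125)
464 [[0.558, -0.29, 0.12], [0.537, -0.289, 0.118], [0.541, -0.285, 0.115], [0.541, -0.287, 0.109], [0.433, -0.271, 0.126], [0.516, -0.284, 0.109], [0.41, -0.275, 0.122], [0.517, -0.288, 0.102], [0.41, -0.275, 0.118], [0.516, -0.282, 0.101], [0.41, -0.278, 0.112], [0.515, -0.278, 0.098], [0.409, -0.274, 0.109], [0.516, -0.283, 0.091], [0.409, -0.27, 0.107], [0.448, -0.269, 0.1], [0.537, -0.267, 0.089], [0.425, -0.274, 0.095], [0.424, -0.266, 0.094], [0.425, -0.274, 0.085], [0.403, -0.26, 0.09], [0.551, -0.095, 0.12], [0.55, -0.088, 0.119], [0.554, -0.089, 0.114], [0.558, -0.09, 0.109], [0.459, -0.086, 0.12], [0.547, -0.093, 0.104], [0.446, -0.075, 0.123], [0.555, -0.092, 0.1], [0.455, -0.083, 0.114], [0.56, -0.097, 0.092], [0.459, -0.085, 0.108], [0.567, -0.097, 0.087], [0.462, -0.083, 0.105], [0.559, -0.094, 0.086], [0.439, -0.078, 0.106], [0.445, -0.093, 0.092], [0.439, -0.078, 0.097], [0.433, -0.092, 0.086]]
```

View pics/crop0.png

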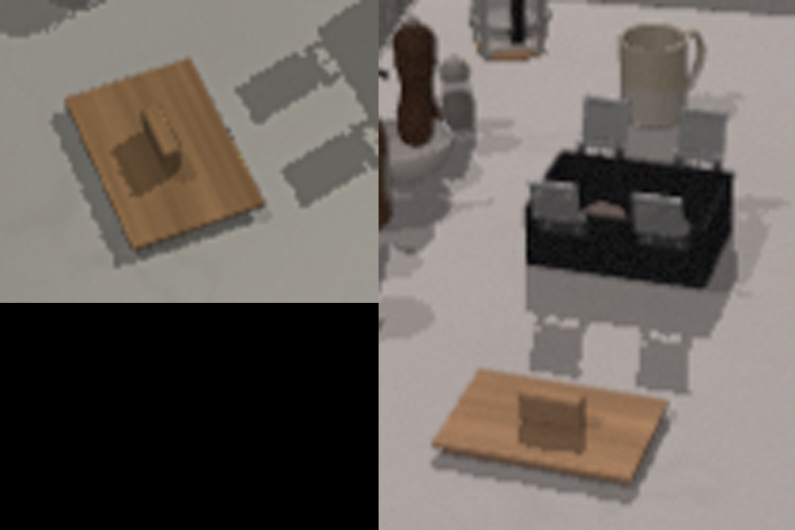

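The crop shows the wooden lid right way up beside the box, at scene (292,260), with its centre near (0.501, 0.163). The box is partly hidden by the arm, so I pass over it for a wrist look.

Call:
{"method": "jog_arm", "body": {"rows": [[30.2, -27.6, -6.3, 30, -1], [30.2, -27.6, -6.3, 30, -1], [30.2, -27.6, -6.3, 30, -1], [30.2, -27.6, -6.3, 30, -1], [30.2, -27.6, -6.3, 30, -1]]}}

```text
clock: 0.65
position: [0.3291, -0.3349, 0.2744]
tcp_rot: [-3.133, 0.233, 0.0]
contact_force: [0.1, 0.1, -0.4]
grip_width: 0.0876
```

Call:
{"method": "jog_arm", "body": {"rows": [[4.9, -15.4, -2.6, 0, -1], [4.9, -15.4, -2.6, 0, -1], [4.9, -15.4, -2.6, 0, -1], [4.9, -15.4, -2.6, 0, -1]]}}

```text
clock: 1.05
position: [0.401, -0.1878, 0.3017]
tcp_rot: [-3.133, 0.221, -0.003]
contact_force: [0.0, -0.4, 1.2]
grip_width: 0.0876
```

```bash
python3 - <<'E'
from h import *
for n in ['wrist','scene','side']:
    s=snap(n); save(s,f'{n}1.png')
    W=pts(s)
    print(n,np.round(np.array(s['world_from_camera'])[:3,3],3))
o=bot.observe();print(o['position'],o['tcp_rot'],o['clock'])
E
```

```text
wrist [ 0.48  -0.199  0.45 ]
scene [-0.612  0.639  1.546]
side [0.178 1.647 1.087]
[ 0.39988583 -0.19095124  0.30045624] [ 3.13311055e+00 -2.25188253e-01 -4.95697304e-05] 1.2
```

View pics/wrist1.png

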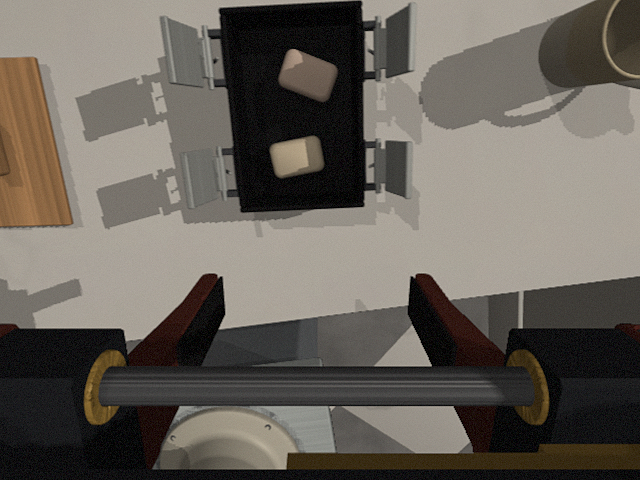

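View pics/scene1.png

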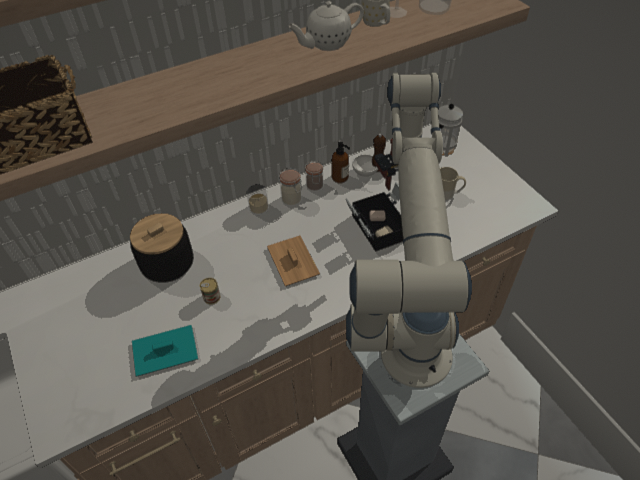

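The wrist view shows the whole box: rim corners are near (220,6), (362,2), (363,206) and (241,211), all four clips are open, and the mug is at (605,45). I measure the rim now.

```bash
python3 - <<'E'
from h import *
s=pickle.load(open('last_wrist.pkl','rb')); W=pts(s); rgb=s['color'].astype(int)
m=(rgb.max(-1)<45); m[:, :200]=0; m[:,380:]=0; m[230:]=0
r=m&(np.abs(W[...,2]-0.07)<0.008)
mm=cv2.morphologyEx(r.astype(np.uint8),cv2.MORPH_OPEN,np.ones((3,3)))
P=W[mm>0]; print(len(P),np.median(P[:,2]))
R=cv2.minAreaRect((P[:,:2]*1000).astype(np.float32)); print('rim depth',R)
# color-contour + ray corner
c=max(cv2.findContours(m.astype(np.uint8),0,1)[0],key=cv2.contourArea)
q=cv2.approxPolyDP(cv2.convexHull(c),8,True)[:,0]; print(q.tolist())
for u,v in q: print(u,v,np.round(rayplane(s,u,v,0.07),4))
# lid inner hint
cl=(W[...,2]>0.105)&(W[...,2]<0.13); cl[240:]=0
n,l,st,ce=cv2.connectedComponentsWithStats(cl.astype(np.uint8))
for i in range(1,n):
    if st[i,4]>60: print('clip',st[i],np.round(np.nanmean(W[l==i],0),4))
# side view check
s=pickle.load(open('last_side.pkl','rb'));W=pts(s);rgb=s['color'].astype(int)
m=(rgb.max(-1)<50);r=m&(np.abs(W[...,2]-0.069)<0.006);r[:200]=0;r[250:]=0;r[:,:290]=0;r[:,360:]=0
P=W[r];print('side rim',len(P),cv2.minAreaRect((P[:,:2]*1000).astype(np.float32)))
E
```

```text
4911 0.06995530616246382
rim depth ((489.86517333984375, -181.2861328125), (149.451904296875, 188.76841735839844), 84.75824737548828)
[[360, 1], [374, 25], [375, 189], [362, 206], [241, 211], [228, 191], [209, 36], [220, 9]]
360 1 [ 0.5771 -0.2521  0.07  ]
374 25 [ 0.5562 -0.2626  0.07  ]
375 189 [ 0.4064 -0.2491  0.07  ]
362 206 [ 0.3906 -0.234   0.07  ]
241 211 [ 0.403  -0.1086  0.07  ]
228 191 [ 0.4256 -0.0996  0.07  ]
209 36 [ 0.5685 -0.1121  0.07  ]
220 9 [ 0.5885 -0.1267  0.07  ]
clip [402   2  16  72 916] [ 0.5336 -0.2824  0.1156]
clip [ 161   16   25   69 1006] [ 0.5517 -0.0908  0.1151]
clip [400 141  14  58 687] [ 0.4288 -0.2727  0.1157]
clip [181 151  21  58 751] [ 0.447  -0.0809  0.1151]
side rim 168 ((488.24420166015625, -175.6639862060547), (151.87039184570312, 189.36419677734375), 85.55365753173828)
```

Call:
{"method": "jog_arm", "body": {"rows": [[-3, -35, 5, 0, -1], [-3, -35, 5, 0, -1], [-3, -35, 5, 0, -1], [-3, -35, 5, 0, -1], [-3, -35, 5, 0, -1]]}}

```text
clock: 1.7
position: [0.4144, 0.0558, 0.2644]
tcp_rot: [3.132, -0.234, -0.0]
contact_force: [0.8, -0.3, -0.5]
grip_width: 0.0881
```

```bash
cat >> h.py <<'E'
def pose():
    from scipy.spatial.transform import Rotation as Ro
    o=bot.observe(); R=Ro.from_rotvec(o['tcp_rot']).as_matrix(); return o['position'],R,o
def goto(x,y,z,th=None):
    p,R,o=pose(); d=R.T@(np.array([x,y,z])-p)*100; cur=np.degrees(np.arctan2(R[1,0],R[0,0]))
    t=0 if th is None else (cur-th+180)%360-180
    print('clock',o['clock'],'pos',np.round(p,4),'th',round(cur,2),'tilt',np.round(R[2,2],4),'-> shift cm',np.round(d,2),'turn',round(t,2))
E
python3 -c "
from h import *
goto(.42,.16,.25,-6.5)"
```

```text
clock 1.7 pos [0.4144 0.0558 0.2644] th -8.53 tilt -1.0 -> shift cm [ -0.99 -10.39   1.44] turn -2.03
```

Call:
{"method": "jog_arm", "body": {"rows": [[-1, -10.4, 1.4, -2, -1], [-1, -10.4, 1.4, -2, -1], [-1, -10.4, 1.4, -2, -1], [-1, -10.4, 1.4, -2, -1]]}}

```text
clock: 2.1
position: [0.4198, 0.1596, 0.2502]
tcp_rot: [3.135, -0.172, -0.003]
contact_force: [0.1, -0.4, 0.4]
grip_width: 0.088
```

```bash
python3 - <<'E'
from h import *
s=snap('wrist'); save(s,'wrist2.png'); W=pts(s)
hsv=cv2.cvtColor(s['color'],cv2.COLOR_RGB2HSV)
m=(hsv[...,1]>80)&(hsv[...,0]<25); m[260:]=0
top=cv2.morphologyEx((m&(np.abs(W[...,2]-.015)<.006)).astype(np.uint8),cv2.MORPH_OPEN,np.ones((3,3)))>0
P=W[top];print(len(P),np.median(P[:,2]),cv2.minAreaRect((P[:,:2]*1000).astype(np.float32)))
hd=m&(W[...,2]>.039);P=W[hd];print(len(P),np.median(P[:,2]),P[:,:2].mean(0),cv2.minAreaRect((P[:,:2]*1000).astype(np.float32)))
goto(.5,.163,.15,-6.5)
E
```

```text
24090 0.015478680509253967 ((515.7357788085938, 265.80828857421875), (335.1221923828125, 185.64393615722656), 83.10472106933594)
1889 0.04537657388014388 [0.49774973 0.12639087] ((452.4313049316406, 154.95643615722656), (164.40504455566406, 592.2642211914062), 6.353623867034912)
clock 2.15 pos [0.4201 0.1587 0.2508] th -6.4 tilt -1.0 -> shift cm [ 7.9  -1.34 10.07] turn 0.1
```

View pics/wrist2.png

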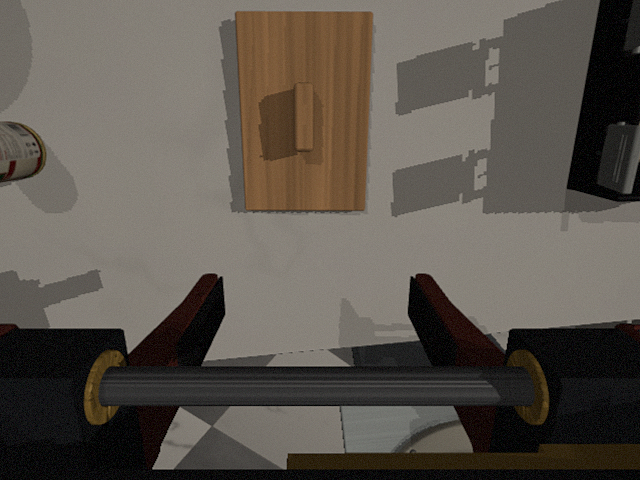

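The wrist view shows the lid at about (235–372, 12–211), its handle at (304,117), and the tin well left at (20,150). I recompute with the region limited to the lid.

```bash
python3 - <<'E'
from h import *
s=pickle.load(open('last_wrist.pkl','rb')); W=pts(s)
hsv=cv2.cvtColor(s['color'],cv2.COLOR_RGB2HSV)
m=(hsv[...,1]>80)&(hsv[...,0]<25); m[220:]=0;m[:,:220]=0;m[:,385:]=0
c=max(cv2.findContours(m.astype(np.uint8),0,1)[0],key=cv2.contourArea)
q=cv2.approxPolyDP(c,8,True)[:,0]
C=np.array([rayplane(s,u,v,.015)[:2] for u,v in q]);print(q.tolist(),np.round(C,4).tolist(),C.mean(0))
top=m&(np.abs(W[...,2]-.015)<.006);P=W[top];print(cv2.minAreaRect((P[:,:2]*1000).astype(np.float32)))
hd=m&(W[...,2]>.041);P=W[hd];print(len(P),np.median(P[:,2]),P[:,:2].mean(0),cv2.minAreaRect((P[:,:2]*1000).astype(np.float32)))
E
```

```text
[[237, 11], [245, 208], [364, 209], [372, 13]] [[0.6019, 0.2116], [0.4204, 0.2345], [0.4055, 0.1105], [0.5869, 0.0899]] [0.5036626  0.16160988]
((503.2363586425781, 162.11907958984375), (125.96611785888672, 185.8074188232422), 83.36739349365234)
1338 0.045127644230921665 [0.50377386 0.16175224] ((503.0914001464844, 162.09829711914062), (17.697479248046875, 59.21146774291992), 83.53948211669922)
```

```bash
python3 -c "
from h import *
goto(.5035,.162,.035,-6.55)"
```

```text
clock 2.15 pos [0.4201 0.1587 0.2508] th -6.4 tilt -1.0 -> shift cm [ 8.27 -1.29 21.57] turn 0.15
```

Call:
{"method": "jog_arm", "body": {"rows": [[4, -1.3, 3, 0.1, -1], [8.3, -1.3, 6, 0.1, -1], [8.3, -1.3, 11, 0.1, -1], [8.3, -1.3, 15, 0.1, -1], [8.3, -1.3, 16, 0.1, -1]], "newtons": 45}}

```text
clock: 2.65
position: [0.5016, 0.16, 0.0854]
tcp_rot: [3.133, -0.183, -0.014]
contact_force: [-0.6, -0.0, -0.8]
grip_width: 0.0876
```

```bash
python3 -c "
from h import *
goto(.5035,.162,.035,-6.55)"
```

```text
clock 2.65 pos [0.5016 0.16   0.0854] th -6.69 tilt -1.0 -> shift cm [ 0.21 -0.24  5.04] turn -0.14
```

Call:
{"method": "jog_arm", "body": {"rows": [[0, 0, 3, 0, -1], [0, 0, 4.8, 0, -1], [0, 0, 5.2, 0, -1], [0, 0, 5.2, 0, -1]]}}

```text
clock: 3.05
position: [0.5045, 0.1626, 0.0408]
tcp_rot: [-3.136, 0.179, -0.002]
contact_force: [0.8, 0.6, 0.2]
grip_width: 0.0879
```

```bash
python3 -c "
from h import *
goto(.5035,.162,.035,-6.55)
s=snap('wrist');save(s,'wrist3.png')"
```

```text
clock 3.05 pos [0.5045 0.1626 0.0408] th -6.55 tilt -1.0 -> shift cm [-0.09  0.07  0.58] turn 0.0
```

View pics/wrist3.png

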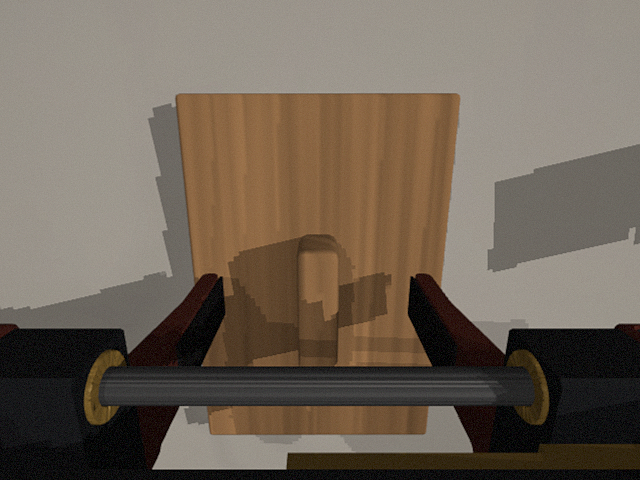

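The handle at (318,300) is centred between the fingers at (215,285) and (420,285), so I finish the descent and close.

Call:
{"method": "jog_arm", "body": {"rows": [[0, 0, 0.5, 0, -1], [0, 0, 0.5, 0, 1], [0, 0, 0.5, 0, 1], [0, 0, 0.5, 0, 1], [0, 0, 0.5, 0, 1]], "newtons": 50}}

```text
clock: 3.6
position: [0.5038, 0.1638, 0.0345]
tcp_rot: [-3.137, 0.177, -0.0]
contact_force: [-0.1, -0.1, 0.7]
grip_width: 0.0592
```

Call:
{"method": "jog_arm", "body": {"rows": [[0, 0, 0, 0, 1], [0, 0, 0, 0, 1], [0, 0, 0, 0, 1], [0, 0, 0, 0, 1], [0, 0, 0, 0, 1]]}}

```text
clock: 4.1
position: [0.5037, 0.1636, 0.0342]
tcp_rot: [3.136, -0.177, -0.0]
contact_force: [0.4, -1.6, 0.3]
grip_width: 0.0192
```

Call:
{"method": "jog_arm", "body": {"rows": [[0, 0, 0, 0, 1], [0, 0, -1, 0, 1], [0, 0, -4, 0, 1], [0, 0, -8, 0, 1], [0, 0, -12, 0, 1]]}}

```text
clock: 4.6
position: [0.503, 0.1636, 0.1551]
tcp_rot: [3.136, -0.177, -0.003]
contact_force: [0.8, -0.4, -2.5]
grip_width: 0.0176
```

```bash
python3 -c "
from h import *
goto(.49,-.181,.18,-5.35)
s=snap('wrist');save(s,'wrist4.png');print(pose()[2]['grip_width'],pose()[2]['contact_force'])"
```

```text
clock 4.6 pos [0.503  0.1636 0.1551] th -6.45 tilt -1.0 -> shift cm [ 2.58 34.39 -2.48] turn -1.1
0.01759319238287229 [1.35450577 0.35207861 3.46923648]
```

View pics/wrist4.png

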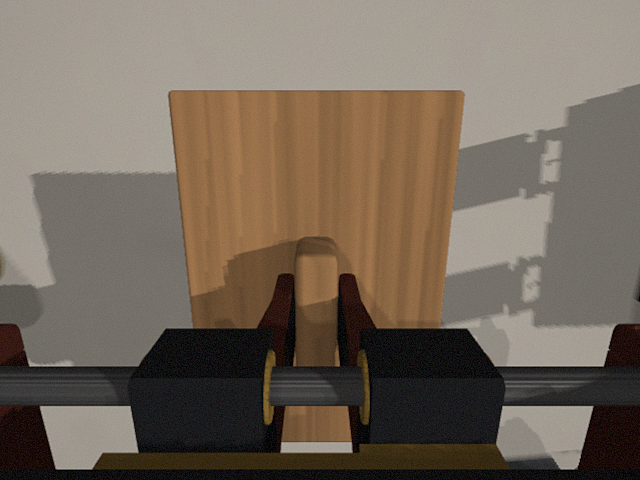

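The lid hangs level in the grip with its handle at (316,290). I move it over the box.

Call:
{"method": "jog_arm", "body": {"rows": [[0, 4, -4.5, -1.1, 1], [1, 9, -4.5, -1.1, 1], [1.5, 14, -4.5, -1.1, 1], [2, 19, -4.5, -1.1, 1], [2.6, 24, -4.5, -1.1, 1]]}}

```text
clock: 5.15
position: [0.5021, -0.0705, 0.1994]
tcp_rot: [-3.138, 0.146, -0.001]
contact_force: [1.0, -0.5, -3.1]
grip_width: 0.0179
```

Call:
{"method": "jog_arm", "body": {"rows": [[0, 4, 0, 0, 1], [0, 7, 0, 0, 1], [0, 9, 0, 0, 1], [0, 10, 0, 0, 1], [0, 10.3, 0, 0, 1]]}}

```text
clock: 5.65
position: [0.4927, -0.1719, 0.199]
tcp_rot: [-3.138, 0.149, 0.001]
contact_force: [0.1, -0.0, -3.3]
grip_width: 0.0178
```

```bash
python3 - <<'E'
from h import *
goto(.49,-.18,.098,-5.35)
s=snap('wrist');save(s,'wrist5.png');W=pts(s)
hsv=cv2.cvtColor(s['color'],cv2.COLOR_RGB2HSV)
cl=(W[...,2]>0.105)&(W[...,2]<0.124); cl[240:]=0
n,l,st,ce=cv2.connectedComponentsWithStats(cl.astype(np.uint8))
for i in range(1,n):
    if st[i,4]>60: print('clip',st[i],np.round(np.nanmean(W[l==i],0),4))
s=snap('side');save(s,'side5.png')
s=snap('scene');save(s,'scene5.png')
E
```

```text
clock 5.65 pos [ 0.4927 -0.1719  0.199 ] th -5.42 tilt -1.0 -> shift cm [-0.19  0.83 10.1 ] turn -0.07
clip [162 129  19  83 818] [ 0.5527 -0.0892  0.1196]
clip [ 472  128   33   83 1806] [ 0.5347 -0.2819  0.1149]
```

View pics/wrist5.png

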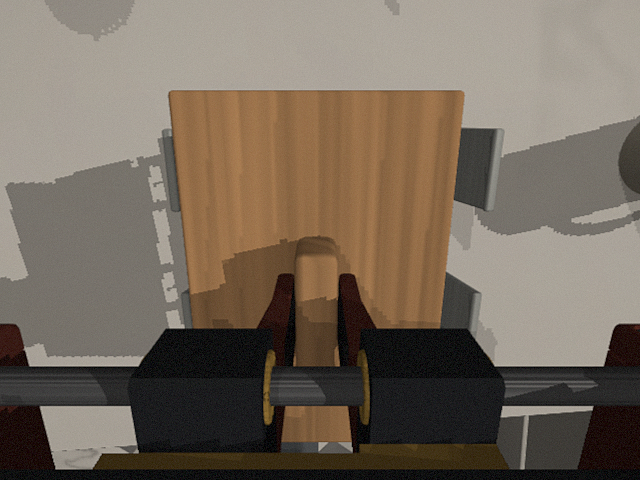

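View pics/side5.png

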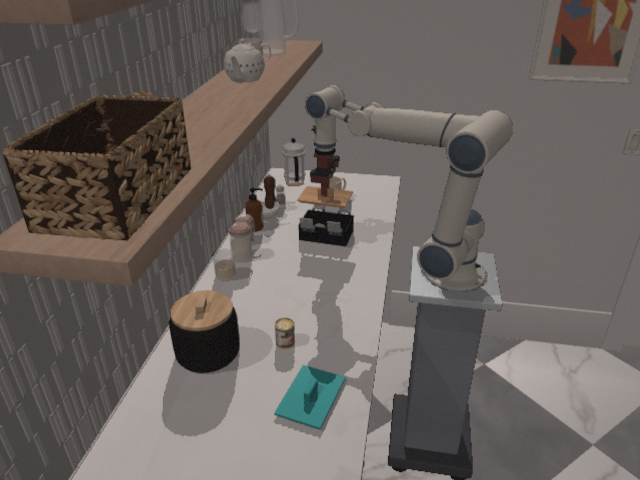

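```bash
python3 - <<'E'
from h import *
s=pickle.load(open('last_wrist.pkl','rb'));W=pts(s);p,R,o=pose()
hsv=cv2.cvtColor(s['color'],cv2.COLOR_RGB2HSV)
m=(hsv[...,1]>60)&(hsv[...,0]<25);m[230:]=0
L=(W-p)@R; t=L[m]; t=t[np.isfinite(t[:,0])]
print(np.percentile(t,[0.5,50,99.5],axis=0).round(4))
T=L[m&(np.abs(L[...,2]-np.median(t[:,2]))<.01)]
A=np.c_[T[:,:2],np.ones(len(T))];print('tilt',np.linalg.lstsq(A,T[:,2],rcond=None)[0])
print(T[:,0].max(), [ (T[(T[:,0]>a)&(T[:,0]<a+.01)][:,1].min().round(4),T[(T[:,0]>a)&(T[:,0]<a+.01)][:,1].max().round(4)) for a in (.05,.065,.08)])
E
```

```text
[[ 0.0318 -0.0607  0.0173]
 [ 0.0643  0.0012  0.0189]
 [ 0.0923  0.0632  0.0211]]
tilt [ 0.00222833 -0.00059316  0.01880608]
0.09260860977841434 [(np.float64(-0.0615), np.float64(0.0643)), (np.float64(-0.0617), np.float64(0.0645)), (np.float64(-0.0617), np.float64(0.0638))]
```

Call:
{"method": "jog_arm", "body": {"rows": [[0, 0.2, 2, 0, 1], [0, 0.2, 5, 0, 1], [0, 0.2, 7, 0, 1], [0, 0.2, 7, 0, 1]]}}

```text
clock: 6.2
position: [0.4913, -0.1714, 0.1256]
tcp_rot: [-3.136, 0.144, 0.009]
contact_force: [-0.3, -0.4, -3.8]
grip_width: 0.0178
```

```bash
python3 -c "
from h import *
goto(.49,-.18,.097,-5.35)"
```

```text
clock 6.2 pos [ 0.4913 -0.1714  0.1256] th -5.26 tilt -1.0 -> shift cm [-0.03  0.87  2.86] turn 0.09
```

Call:
{"method": "jog_arm", "body": {"rows": [[0, 0.87, 0, 0, 1], [0, 0.87, 0, 0, 1], [0, 0.87, 0, 0, 1]]}}

```text
clock: 6.5
position: [0.4927, -0.1825, 0.1311]
tcp_rot: [3.137, -0.147, 0.004]
contact_force: [-0.8, 0.2, -3.7]
grip_width: 0.0178
```

```bash
python3 -c "
from h import *
goto(.49,-.18,.097,-5.35)
s=snap('side');cv2.imwrite('pics/side6.png',cv2.resize(s['color'][150:260,270:380,::-1],None,fx=5,fy=5))"
```

```text
clock 6.5 pos [ 0.4927 -0.1825  0.1311] th -5.37 tilt -1.0 -> shift cm [-0.3  -0.22  3.41] turn -0.02
```

View pics/side6.png

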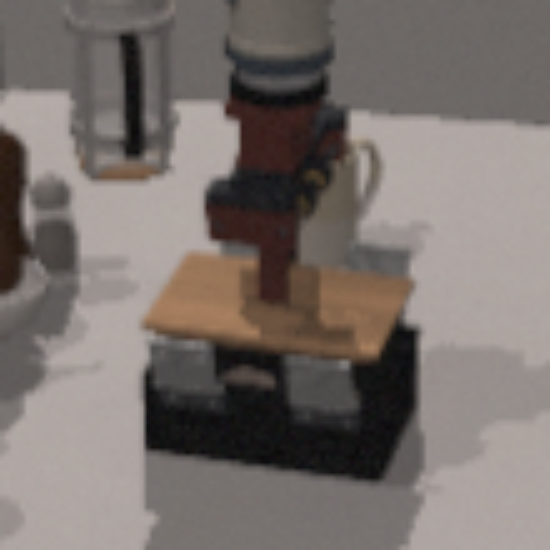

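The lid is over the box, slightly high. The pose reading lags and wobbles, so I let it settle while correcting.

Call:
{"method": "jog_arm", "body": {"rows": [[-0.2, -0.1, 1, 0, 1], [-0.2, -0.1, 1.5, 0, 1], [-0.2, -0.1, 1.5, 0, 1], [-0.2, -0.1, 1.5, 0, 1]]}}

```text
clock: 6.95
position: [0.4898, -0.1807, 0.1138]
tcp_rot: [-3.138, 0.147, 0.001]
contact_force: [-1.0, 0.6, -3.0]
grip_width: 0.0174
```

```bash
python3 -c "
from h import *
goto(.49,-.18,.097,-5.35)"
```

```text
clock 6.95 pos [ 0.4898 -0.1807  0.1138] th -5.35 tilt -1.0 -> shift cm [ 0.02 -0.07  1.68] turn 0.0
```

Call:
{"method": "jog_arm", "body": {"rows": [[0, 0, 0.6, 0, 1], [0, 0, 1.0, 0, 1], [0, 0, 1.4, 0, 1], [0, 0, 1.7, 0, 1], [0, 0, 1.7, 0, 1]]}}

```text
clock: 7.45
position: [0.4898, -0.1808, 0.0967]
tcp_rot: [-3.138, 0.147, 0.001]
contact_force: [0.0, 0.1, -3.6]
grip_width: 0.018
```

```bash
python3 -c "
from h import *
goto(.49,-.18,.096,-5.35)
s=snap('side');cv2.imwrite('pics/side7.png',cv2.resize(s['color'][150:260,270:380,::-1],None,fx=5,fy=5))"
```

```text
clock 7.45 pos [ 0.4898 -0.1808  0.0967] th -5.36 tilt -1.0 -> shift cm [ 0.01 -0.08  0.07] turn -0.01
```

View pics/side7.png

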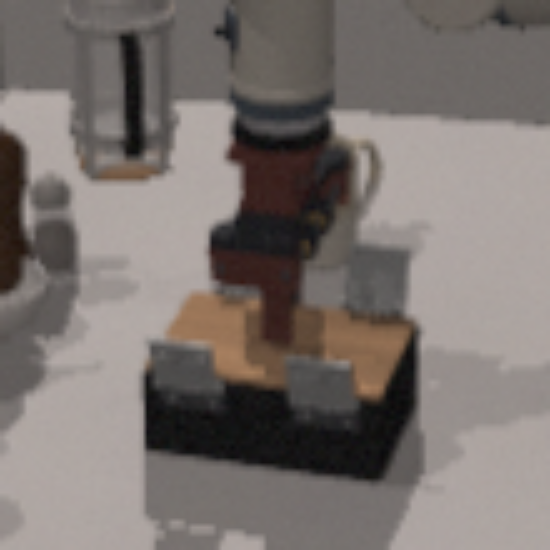

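The plug is inside the mouth with no contact force yet. I lower until the flange touches the rim.

Call:
{"method": "jog_arm", "body": {"rows": [[0, 0, 0.1, 0, 1], [0, 0, 0.2, 0, 1], [0, 0, 0.2, 0, 1]]}}

```text
clock: 7.8
position: [0.4903, -0.1809, 0.0962]
tcp_rot: [3.138, -0.147, 0.001]
contact_force: [-1.3, 0.7, 3.5]
grip_width: 0.0182
```

Contact (force sign changed), so I release.

Call:
{"method": "jog_arm", "body": {"rows": [[0, 0, 0.05, 0, 1], [0, 0, 0, 0, 0], [0, 0, 0, 0, -0.5], [0, 0, 0, 0, -1], [0, 0, 0, 0, -1]]}}

```text
clock: 8.3
position: [0.49, -0.1809, 0.095]
tcp_rot: [-3.138, 0.147, 0.0]
contact_force: [0.2, -0.3, -0.5]
grip_width: 0.0463
```

Call:
{"method": "jog_arm", "body": {"rows": [[0, 0, -1, 0, -1], [0, 0, -4, 0, -1], [0, 0, -8, 0, -1], [-3, 0, -12, 0, -1], [-7, 0, -14, 0, -1]]}}

```text
clock: 8.8
position: [0.4208, -0.1745, 0.2395]
tcp_rot: [3.136, -0.145, 0.007]
contact_force: [-0.7, 0.0, 0.8]
grip_width: 0.0857
```

```bash
python3 - <<'E'
from h import *
goto(.41,-.18,.25,-5.35)
s=snap('wrist');save(s,'wrist8.png');W=pts(s)
hsv=cv2.cvtColor(s['color'],cv2.COLOR_RGB2HSV)
m=(hsv[...,1]>60)&(hsv[...,0]<25);m[260:]=0
t=m&(np.abs(W[...,2]-.077)<.01);P=W[t]
A=np.c_[P[:,:2]-P[:,:2].mean(0),np.ones(len(P))];print('plane',np.linalg.lstsq(A,P[:,2],rcond=None)[0],cv2.minAreaRect((P[:,:2]*1000).astype(np.float32)))
cl=(W[...,2]>0.112)&(W[...,2]<0.124)&(hsv[...,1]<60); cl[260:]=0
n,l,st,ce=cv2.connectedComponentsWithStats(cl.astype(np.uint8))
for i in range(1,n):
    if st[i,4]>60: print('clip',st[i],np.round(np.nanmean(W[l==i],0),4))
E
```

```text
clock 8.8 pos [ 0.4208 -0.1745  0.2395] th -5.3 tilt -1.0 -> shift cm [-1.02  0.65 -1.05] turn 0.05
plane [-5.19250347e-04  2.18867444e-05  7.74951933e-02] ((489.05029296875, -180.85830688476562), (130.5091094970703, 183.0520477294922), 84.7323989868164)
clip [ 160   12   21   84 1002] [ 0.5523 -0.0898  0.1184]
clip [ 454   13   21   84 1010] [ 0.5339 -0.283   0.1185]
clip [177 177  17  67 712] [ 0.4473 -0.0799  0.1185]
clip [440 177  17  68 712] [ 0.4291 -0.2732  0.1185]
```

View pics/wrist8.png

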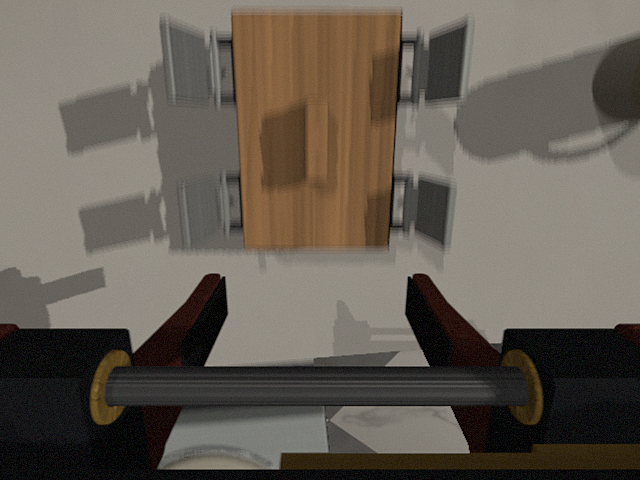

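The lid is seated: its top plane is at 77.5 mm, level, with yaw -5.3° as the box, and all four clips are open. I start with the near left clip.

```bash
cat >> h.py <<'E'
def box(bx,u,z):
    a=np.radians(-5.35); c=np.array([.490,-.1805]); ex=np.array([np.cos(a),np.sin(a)]); ey=np.array([-ex[1],ex[0]])
    p=c+bx*ex+u*ey; goto(p[0],p[1],z,-5.35)
    q=pose()[0][:2]-c; print('now in box: x %.4f y %.4f z %.4f'%(q@ex,q@ey,pose()[0][2]), 'F',np.round(pose()[2]['contact_force'],1))
def look(n,f,r):
    s=snap(n); c=s['color'][r[0]:r[1],r[2]:r[3],::-1]; k=min(800/c.shape[1],600/c.shape[0]); cv2.imwrite('pics/'+f,cv2.resize(c,None,fx=k,fy=k)); return s
E
python3 -c "
from h import *
box(-.053,.137,.118)"
```

```text
clock 8.85 pos [ 0.417  -0.1744  0.2438] th -5.36 tilt -1.0 -> shift cm [  1.93 -13.82  12.54] turn -0.01
now in box: x -0.0733 y -0.0007 z 0.2438 F [ 3.6 -1.5  4.7]
```

Call:
{"method": "jog_arm", "body": {"rows": [[0.5, -4, 0, 0, 1], [1.5, -9, 0, 0, 1], [1.9, -13.5, 1, 0, 1], [1.9, -13.8, 4, 0, 1], [1.9, -13.8, 7, 0, 1]], "newtons": 20}}

```text
clock: 9.35
position: [0.4529, -0.037, 0.166]
tcp_rot: [3.138, -0.141, 0.005]
contact_force: [0.2, 0.2, 0.3]
grip_width: 0.0514
```

```bash
python3 -c "
from h import *
box(-.053,.137,.118)"
```

```text
clock 9.35 pos [ 0.4529 -0.037   0.166 ] th -5.15 tilt -1.0 -> shift cm [-0.28  0.24  4.8 ] turn 0.2
now in box: x -0.0504 y 0.1394 z 0.1660 F [0.2 0.2 0.3]
```

Call:
{"method": "jog_arm", "body": {"rows": [[-0.3, 0, 0, 0, 1], [-0.3, 0, 0, 0, 1], [-0.3, 0, 0, 0, 1], [-0.3, 0, 2, 0, 1], [-0.3, 0, 4.5, 0, 1]]}}

```text
clock: 9.85
position: [0.451, -0.0392, 0.1235]
tcp_rot: [3.137, -0.148, 0.011]
contact_force: [-0.0, -0.7, -1.0]
grip_width: 0.0111
```

Call:
{"method": "jog_arm", "body": {"rows": [[0, 0, 0, 0, 1], [0, 0, 0, 0, 1]]}}

```text
clock: 10.05
position: [0.4496, -0.0388, 0.1218]
tcp_rot: [3.138, -0.148, 0.002]
contact_force: [0.3, -0.6, -0.1]
grip_width: 0.0005
```

```bash
python3 -c "
from h import *
box(-.053,.137,.118)
look('wrist','wrist9.png',(0,480,0,640))
look('side','side9.png',(150,260,270,380))"
```

```text
clock 10.05 pos [ 0.4496 -0.0388  0.1218] th -5.39 tilt -1.0 -> shift cm [0.05 0.03 0.38] turn -0.04
now in box: x -0.0535 y 0.1373 z 0.1218 F [ 0.3 -0.6 -0.1]
```

View pics/wrist9.png

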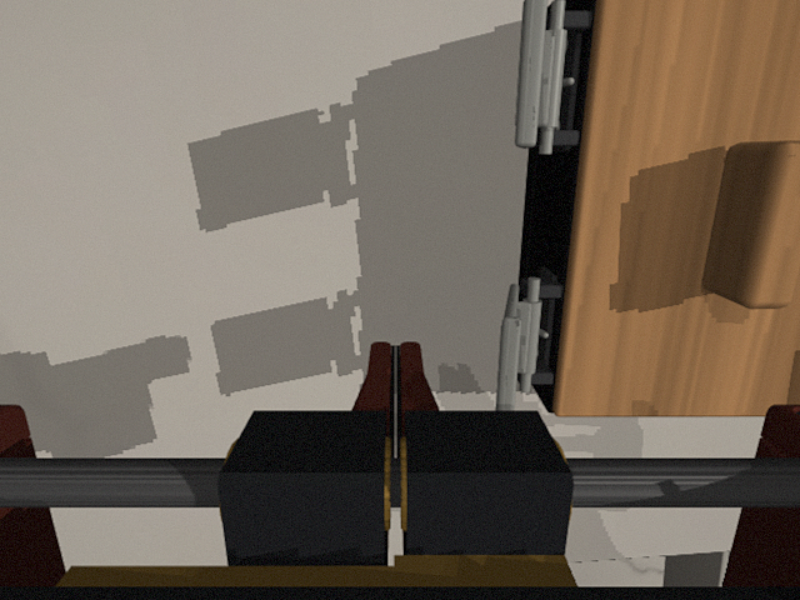

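View pics/side9.png

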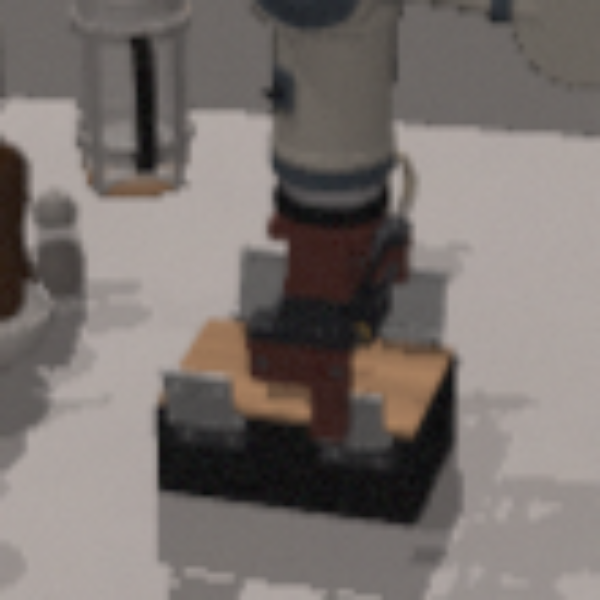

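The closed fingertips at (395,350) are outside the near left clip at (510,345). I push inward.

Call:
{"method": "jog_arm", "body": {"rows": [[0, 1.5, 0.2, 0, 1], [0, 2.7, 0.2, 0, 1], [0, 3.8, 0.2, 0, 1], [0, 4.8, 0.2, 0, 1], [0, 5.7, 0.2, 0, 1]]}}

```text
clock: 10.65
position: [0.4442, -0.0956, 0.1192]
tcp_rot: [-3.137, 0.147, -0.003]
contact_force: [1.7, 4.5, 0.2]
grip_width: 0.0007
```

```bash
python3 -c "
from h import *
box(-.053,.063,.111)
look('side','side10.png',(150,260,270,380))"
```

```text
clock 10.65 pos [ 0.4442 -0.0956  0.1192] th -5.35 tilt -1.0 -> shift cm [0.05 1.73 0.82] turn -0.0
now in box: x -0.0535 y 0.0803 z 0.1192 F [1.7 4.5 0.2]
```

View pics/side10.png

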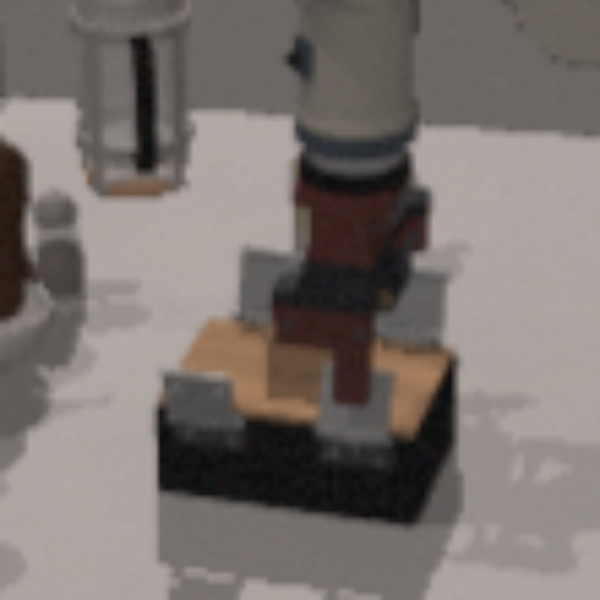

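The clip is folding inward, with 4.5 N on the tool. I continue over and down.

Call:
{"method": "jog_arm", "body": {"rows": [[0, 0.9, 0.3, 0, 1], [0, 1.7, 0.8, 0, 1], [0, 2.1, 1.2, 0, 1], [0, 2.4, 1.6, 0, 1], [0, 2.6, 2.0, 0, 1]]}}

```text
clock: 11.2
position: [0.441, -0.1212, 0.0973]
tcp_rot: [-3.138, 0.147, 0.002]
contact_force: [-1.7, 7.4, 29.9]
grip_width: 0.0007
```

```bash
python3 -c "
from h import *
box(-.053,.054,.097)
look('side','side11.png',(150,260,270,380))"
```

```text
clock 11.2 pos [ 0.441  -0.1212  0.0973] th -5.37 tilt -1.0 -> shift cm [0.14 0.05 0.03] turn -0.02
now in box: x -0.0543 y 0.0545 z 0.0973 F [-1.7  7.4 29.9]
```

View pics/side11.png

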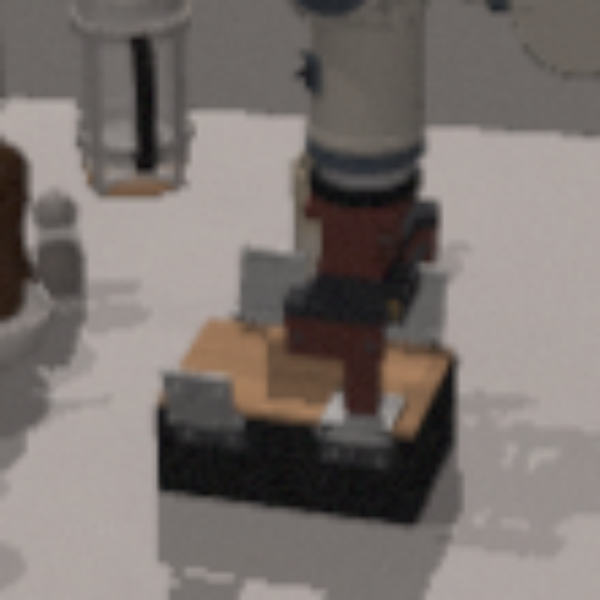

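The near left clip is flat on the lid and the tool feels 30 N. I lift, then check where the mug stands before the right side.

Call:
{"method": "jog_arm", "body": {"rows": [[0, 0, -2, 0, 1], [0, 0, -6, 0, 1], [0, 0, -9, 0, 1], [3, 4, -9.5, 0, 1], [6, 8, -9.5, 0, 1]]}}

```text
clock: 11.75
position: [0.4951, -0.2068, 0.196]
tcp_rot: [3.136, -0.143, 0.008]
contact_force: [0.7, 0.6, 0.6]
grip_width: 0.0008
```

```bash
python3 - <<'E'
from h import *
box(.053,-.137,.12)
s=look('wrist','wrist12.png',(0,480,0,640)); W=pts(s)
z=W[...,2]; m=(z>.06)&(z<.11)&(np.arange(640)[None]>400)&(np.arange(480)[:,None]<320)
c=np.array([.49,-.1805]);a=np.radians(-5.35);ex=np.array([np.cos(a),np.sin(a)]);ey=np.array([-ex[1],ex[0]])
Q=np.c_[(W[m][:,:2]-c)@ex,(W[m][:,:2]-c)@ey,W[m][:,2]]
Q=Q[Q[:,1]<-.11]; print(len(Q), Q.min(0) if len(Q) else '',Q.max(0) if len(Q) else '')
s=pickle.load(open('last_side.pkl','rb'));W=pts(s);z=W[...,2];v,u=np.mgrid[:480,:640]
m=(z>.03)&(z<.115)&(u>310)&(u<350)&(v>165)&(v<205)
Q=np.c_[(W[m][:,:2]-c)@ex,(W[m][:,:2]-c)@ey,W[m][:,2]];Q=Q[Q[:,1]<-.13];print(len(Q),np.percentile(Q,[2,50,98],axis=0) if len(Q) else '')
E
```

```text
clock 11.75 pos [ 0.4951 -0.2068  0.196 ] th -5.21 tilt -1.0 -> shift cm [ 4.49 11.12  7.65] turn 0.14
now in box: x 0.0075 y -0.0257 z 0.1960 F [0.7 0.6 0.6]
400 [ 0.02558543 -0.27644014  0.06000114] [ 0.06814397 -0.26251795  0.06964162]
72 [[ 0.05865836 -0.61461928  0.03061805]
 [ 0.07852345 -0.27631123  0.06301051]
 [ 0.13575528 -0.2630196   0.1066298 ]]
```

View pics/wrist12.png

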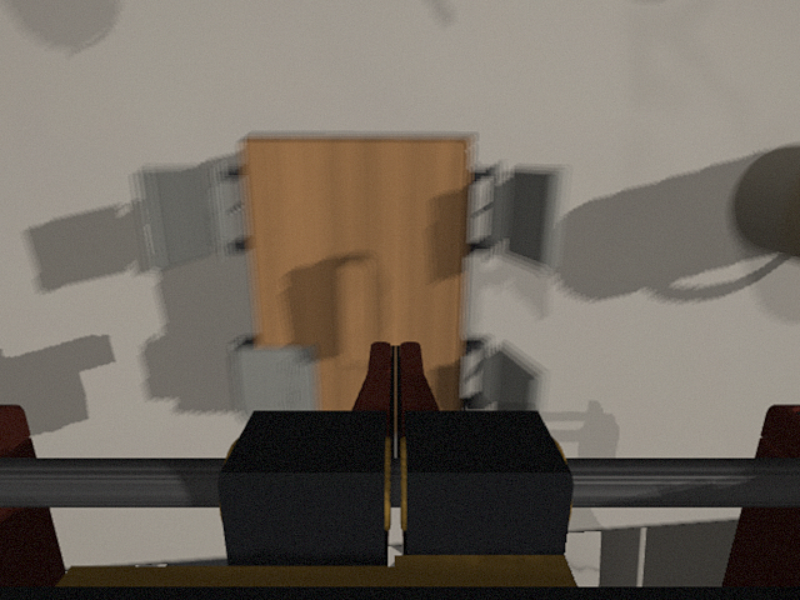

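The near left clip stays down at (275,385) and the mug's nearest side is 260 mm right of the box's middle line. Next is the far right clip.

Call:
{"method": "jog_arm", "body": {"rows": [[2.5, 4, 0, 0, 1], [4.5, 8, 0, 0, 1], [4.5, 11, 0, 0, 1], [4.5, 11, 2, 0, 1], [4.5, 11, 5, 0, 1]]}}

```text
clock: 12.3
position: [0.5286, -0.3215, 0.1437]
tcp_rot: [3.136, -0.149, 0.004]
contact_force: [0.5, -0.1, -0.4]
grip_width: 0.0005
```

Call:
{"method": "jog_arm", "body": {"rows": [[0, 0, 0, 0, 1], [0, 0, 0, 0, 1]]}}

```text
clock: 12.5
position: [0.5276, -0.3194, 0.1425]
tcp_rot: [-3.137, 0.146, 0.003]
contact_force: [-0.9, -0.5, 0.1]
grip_width: 0.0004
```

```bash
python3 -c "
from h import *
box(.053,-.137,.119)"
```

```text
clock 12.5 pos [ 0.5276 -0.3194  0.1425] th -5.34 tilt -1.0 -> shift cm [0.26 0.23 2.35] turn 0.01
now in box: x 0.0504 y -0.1348 z 0.1425 F [-0.9 -0.5  0.1]
```

Call:
{"method": "jog_arm", "body": {"rows": [[0.3, 0.2, 2.3, 0, 1], [0.3, 0, 2.3, 0, 1], [0.3, -1.3, 2.3, 0, 1], [0.3, -2.5, 2.3, 0, 1], [0.3, -3.6, 2.3, 0, 1]]}}

```text
clock: 13.0
position: [0.5352, -0.2835, 0.1224]
tcp_rot: [3.136, -0.146, 0.004]
contact_force: [-0.0, -2.4, 2.0]
grip_width: 0.0004
```

```bash
python3 -c "
from h import *
box(.053,-.08,.119)"
```

```text
clock 13.0 pos [ 0.5352 -0.2835  0.1224] th -5.33 tilt -1.0 -> shift cm [-0.16 -1.83  0.33] turn 0.02
now in box: x 0.0546 y -0.0983 z 0.1224 F [-0.  -2.4  2. ]
```

Call:
{"method": "jog_arm", "body": {"rows": [[0, -1, 0.2, 0, 1], [0, -1.9, 0.3, 0, 1], [0, -2.7, 0.6, 0, 1], [0, -3.4, 1.1, 0, 1], [0, -3.8, 1.5, 0, 1]]}}

```text
clock: 13.5
position: [0.5378, -0.2449, 0.1042]
tcp_rot: [-3.137, 0.145, 0.002]
contact_force: [-0.6, 0.4, -0.9]
grip_width: 0.0006
```

```bash
python3 -c "
from h import *
box(.053,-.054,.097)"
```

```text
clock 13.5 pos [ 0.5378 -0.2449  0.1042] th -5.31 tilt -1.0 -> shift cm [-0.06 -0.57  0.73] turn 0.04
now in box: x 0.0536 y -0.0597 z 0.1042 F [-0.6  0.4 -0.9]
```

Force is down to about zero, so the clip has probably snapped. I press it home.

Call:
{"method": "jog_arm", "body": {"rows": [[0, -0.4, 0.3, 0, 1], [0, -0.5, 0.5, 0, 1], [0, -0.5, 0.7, 0, 1], [0, -0.5, 0.7, 0, 1]]}}

```text
clock: 13.9
position: [0.5383, -0.2415, 0.098]
tcp_rot: [-3.138, 0.147, 0.001]
contact_force: [0.3, -0.8, -0.3]
grip_width: 0.0002
```

Call:
{"method": "jog_arm", "body": {"rows": [[0, 0, -2, 0, 1], [0, 0, -6, 0, 1], [0, 0, -9, 0, 1], [-4, 0, -12, 0, 1], [-9, 0, -14, 0, 1]]}}

```text
clock: 14.4
position: [0.4523, -0.2337, 0.2384]
tcp_rot: [3.138, -0.146, 0.002]
contact_force: [-0.7, -0.7, 1.0]
grip_width: 0.0003
```

```bash
python3 -c "
from h import *
box(-.053,-.137,.119)
look('wrist','wrist13.png',(0,480,0,640))
look('side','side13.png',(150,260,270,380))"
```

```text
clock 14.4 pos [ 0.4523 -0.2337  0.2384] th -5.32 tilt -1.0 -> shift cm [-2.06  8.04 11.94] turn 0.03
now in box: x -0.0325 y -0.0565 z 0.2384 F [-0.7 -0.7  1. ]
```

View pics/wrist13.png

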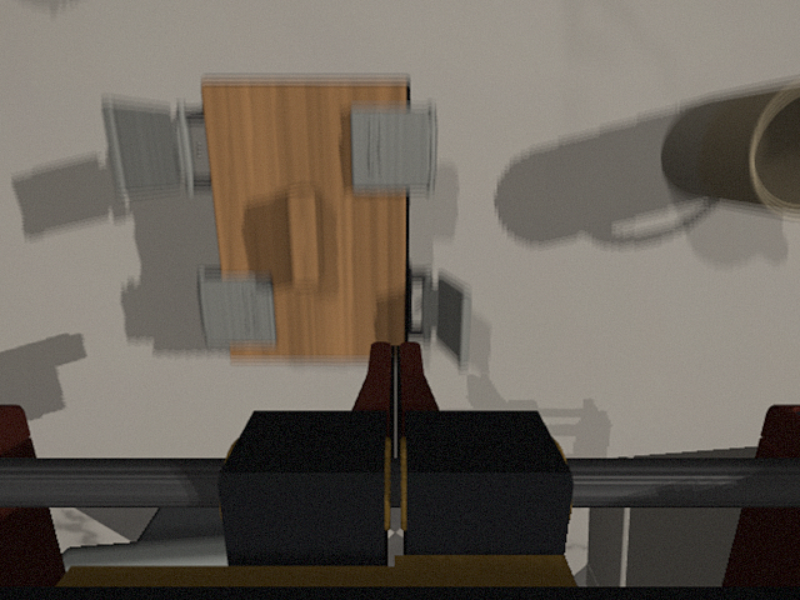

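View pics/side13.png

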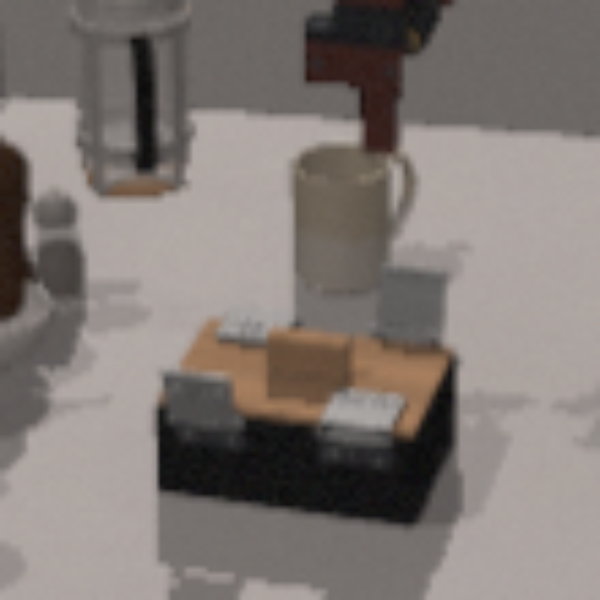

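Both diagonal clips are down: near left at (238,310), far right at (393,148). I check their angle by depth.

```bash
cat >> h.py <<'E'
def clips(n='wrist'):
    s=pickle.load(open(f'last_{n}.pkl','rb'));W=pts(s);hsv=cv2.cvtColor(s['color'],cv2.COLOR_RGB2HSV)
    c=np.array([.49,-.1812]);a=np.radians(-5.35);ex=np.array([np.cos(a),np.sin(a)]);ey=np.array([-ex[1],ex[0]])
    X=(W[...,:2]-c)@ex;Y=(W[...,:2]-c)@ey;Z=W[...,2]
    for nm,sx,sy in [('NL',-1,1),('NR',-1,-1),('FL',1,1),('FR',1,-1)]:
        m=(np.abs(X-sx*.053)<.018)&(sy*Y>.034)&(sy*Y<.066)&(Z<.13)&(Z>.06)
        if m.sum()<20: print(nm,'few',m.sum());continue
        k=np.polyfit(sy*Y[m],Z[m],1); print(nm,m.sum(),'z@44mm %.4f slope %.3f sat %.0f'%(np.polyval(k,.044),k[0],np.median(hsv[...,1][m])))
    m=(np.abs(X)<.08)&(np.abs(Y)<.058)&(hsv[...,1]>70)&(Z<.09)&(Z>.06)
    if m.sum()>100:
        A=np.c_[X[m],Y[m],np.ones(m.sum())];print('lid plane',np.round(np.linalg.lstsq(A,Z[m],rcond=None)[0],4))
E
python3 -c "
from h import *
clips();clips('side')"
```

```text
NL 1513 z@44mm 0.0838 slope -0.016 sat 16
NR 1415 z@44mm 0.0776 slope -0.130 sat 133
FL 1732 z@44mm 0.0774 slope -0.003 sat 132
FR 2003 z@44mm 0.0838 slope -0.015 sat 16
lid plane [ 0.0003 -0.0017  0.0777]
NL 42 z@44mm 0.0859 slope -0.130 sat 8
NR 35 z@44mm 0.0795 slope 0.023 sat 107
FL few 7
FR 29 z@44mm 0.0866 slope -0.025 sat 8
lid plane [ 0.0033 -0.0121  0.0807]
```

NL and FR lie flat with the tab point at 83.8 mm, and the lid is level. Now the near right clip.

Call:
{"method": "jog_arm", "body": {"rows": [[-1, 4, 0, 0, 1], [-2, 8, 0, 0, 1], [-2, 8, 4, 0, 1], [-2, 8, 8, 0, 1], [-2, 8, 9.5, 0, 1]]}}

```text
clock: 15.0
position: [0.4234, -0.3105, 0.1367]
tcp_rot: [-3.134, 0.148, 0.009]
contact_force: [1.1, 0.3, -0.5]
grip_width: 0.0005
```

Call:
{"method": "jog_arm", "body": {"rows": [[0, 0, 0, 0, 1], [0, 0, 0, 0, 1]]}}

```text
clock: 15.2
position: [0.4256, -0.3113, 0.1432]
tcp_rot: [3.137, -0.146, 0.002]
contact_force: [0.1, -0.6, 0.2]
grip_width: -0.0003
```

```bash
python3 -c "
from h import *
box(-.053,-.137,.119)"
```

```text
clock 15.2 pos [ 0.4256 -0.3113  0.1432] th -5.33 tilt -1.0 -> shift cm [-0.11  0.07  2.42] turn 0.02
now in box: x -0.0519 y -0.1363 z 0.1432 F [ 0.1 -0.6  0.2]
```

Call:
{"method": "jog_arm", "body": {"rows": [[-0.1, 0, 2.3, 0, 1], [-0.1, -0.1, 2.4, 0, 1], [-0.1, -1.4, 2.4, 0, 1], [-0.1, -2.6, 2.4, 0, 1], [-0.1, -3.7, 2.4, 0, 1]]}}

```text
clock: 15.7
position: [0.4283, -0.2737, 0.1198]
tcp_rot: [3.136, -0.146, 0.004]
contact_force: [0.6, -1.9, 2.0]
grip_width: 0.0001
```

```bash
python3 -c "
from h import *
box(-.053,-.08,.119)"
```

```text
clock 15.7 pos [ 0.4283 -0.2737  0.1198] th -5.33 tilt -1.0 -> shift cm [-0.02 -1.85  0.07] turn 0.02
now in box: x -0.0528 y -0.0985 z 0.1198 F [ 0.6 -1.9  2. ]
```

Call:
{"method": "jog_arm", "body": {"rows": [[0, -1, 0, 0, 1], [0, -1.9, 0.1, 0, 1], [0, -2.7, 0.4, 0, 1], [0, -3.4, 0.9, 0, 1], [0, -3.9, 1.4, 0, 1]]}}

```text
clock: 16.2
position: [0.4313, -0.2341, 0.1035]
tcp_rot: [-3.137, 0.145, -0.0]
contact_force: [0.5, 0.4, 0.2]
grip_width: 0.0004
```

```bash
python3 -c "
from h import *
box(-.053,-.054,.097)"
```

```text
clock 16.2 pos [ 0.4313 -0.2341  0.1035] th -5.31 tilt -1.0 -> shift cm [ 0.05 -0.49  0.65] turn 0.04
now in box: x -0.0535 y -0.0589 z 0.1035 F [0.5 0.4 0.2]
```

Call:
{"method": "jog_arm", "body": {"rows": [[0, -0.4, 0.3, 0, 1], [0, -0.5, 0.5, 0, 1], [0, -0.5, 0.6, 0, 1], [0, -0.5, 0.6, 0, 1]]}}

```text
clock: 16.6
position: [0.4315, -0.2305, 0.0977]
tcp_rot: [-3.138, 0.147, 0.0]
contact_force: [-0.1, 0.2, 0.6]
grip_width: 0.0007
```

Call:
{"method": "jog_arm", "body": {"rows": [[0, 0, -2, 0, 1], [0, 0, -6, 0, 1], [0, 0, -10, 0, 1], [0, -3, -13, 0, 1], [0, -7, -13, 0, 1]]}}

```text
clock: 17.1
position: [0.4394, -0.1621, 0.2331]
tcp_rot: [3.134, -0.153, 0.012]
contact_force: [1.7, 0.4, 0.3]
grip_width: 0.0005
```

```bash
python3 -c "
from h import *
look('wrist','wrist14.png',(0,480,0,640))
clips()
box(.053,.137,.119)"
```

```text
NL 1637 z@44mm 0.0839 slope -0.014 sat 16
NR 1626 z@44mm 0.0839 slope -0.010 sat 16
FL 2002 z@44mm 0.0775 slope -0.088 sat 132
FR 2203 z@44mm 0.0839 slope -0.012 sat 16
lid plane [-0.0039  0.0024  0.0777]
clock 17.15 pos [ 0.4396 -0.1562  0.2312] th -5.27 tilt -1.0 -> shift cm [ 10.5  -11.72  11.31] turn 0.08
now in box: x -0.0525 y 0.0195 z 0.2312 F [ 2.9  2.5 -0. ]
```

View pics/wrist14.png

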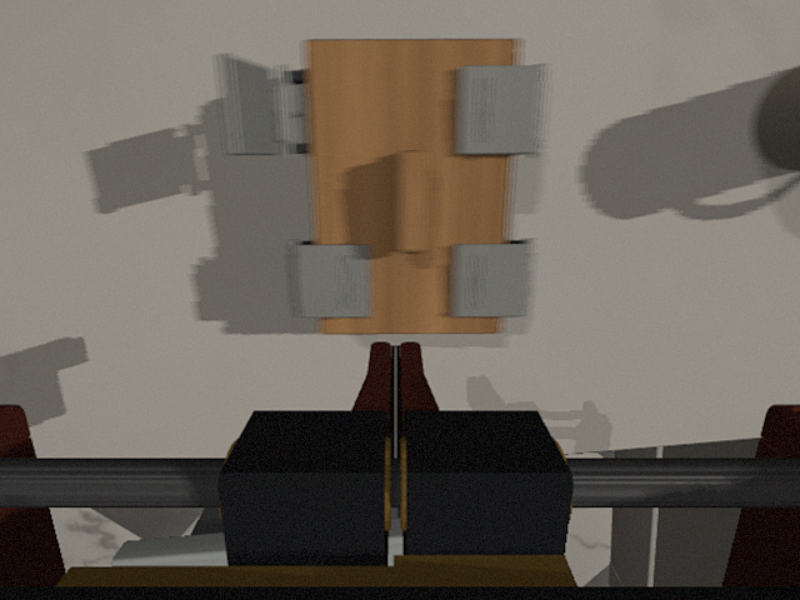

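Three clips are down and only the far left one at (250,105) is still open. I go to it.

Call:
{"method": "jog_arm", "body": {"rows": [[3.5, -4, 0, 0, 1], [7, -8, 0, 0, 1], [10.5, -11.7, 0, 0, 1], [10.5, -11.7, 4, 0, 1], [10.5, -11.7, 8.5, 0, 1]]}}

```text
clock: 17.65
position: [0.5559, -0.0529, 0.1429]
tcp_rot: [3.138, -0.143, 0.006]
contact_force: [0.8, 0.1, -0.2]
grip_width: 0.0004
```

Call:
{"method": "jog_arm", "body": {"rows": [[0, 0, 0, 0, 1], [0, 0, 0, 0, 1]]}}

```text
clock: 17.85
position: [0.553, -0.0543, 0.1425]
tcp_rot: [-3.138, 0.147, 0.004]
contact_force: [0.3, -1.5, -0.0]
grip_width: 0.0003
```

```bash
python3 -c "
from h import *
box(.053,.137,.119)"
```

```text
clock 17.85 pos [ 0.553  -0.0543  0.1425] th -5.38 tilt -1.0 -> shift cm [ 0.2  -0.55  2.35] turn -0.03
now in box: x 0.0510 y 0.1315 z 0.1425 F [ 0.3 -1.5 -0. ]
```

Call:
{"method": "jog_arm", "body": {"rows": [[0.2, -0.5, 2.0, 0, 1], [0.2, 0, 2.35, 0, 1], [0.2, 1.2, 2.35, 0, 1], [0.2, 2.3, 2.35, 0, 1], [0.2, 3.3, 2.35, 0, 1]]}}

```text
clock: 18.35
position: [0.5531, -0.0885, 0.1214]
tcp_rot: [3.138, -0.148, 0.005]
contact_force: [0.1, 2.1, 1.4]
grip_width: 0.0001
```

```bash
python3 -c "
from h import *
box(.053,.08,.119)"
```

```text
clock 18.35 pos [ 0.5531 -0.0885  0.1214] th -5.4 tilt -1.0 -> shift cm [-0.12  1.75  0.24] turn -0.05
now in box: x 0.0542 y 0.0975 z 0.1214 F [0.1 2.1 1.4]
```

Call:
{"method": "jog_arm", "body": {"rows": [[0, 0.9, 0.1, 0, 1], [0, 1.8, 0.2, 0, 1], [0, 2.6, 0.5, 0, 1], [0, 3.3, 1.0, 0, 1], [0, 3.8, 1.5, 0, 1]]}}

```text
clock: 18.85
position: [0.549, -0.1263, 0.1046]
tcp_rot: [3.137, -0.148, 0.001]
contact_force: [0.6, 0.9, 0.6]
grip_width: 0.0003
```

```bash
python3 -c "
from h import *
box(.053,.054,.097)"
```

```text
clock 18.85 pos [ 0.549  -0.1263  0.1046] th -5.4 tilt -1.0 -> shift cm [-0.07  0.55  0.76] turn -0.05
now in box: x 0.0537 y 0.0595 z 0.1046 F [0.6 0.9 0.6]
```

Call:
{"method": "jog_arm", "body": {"rows": [[0, 0.4, 0.3, 0, 1], [0, 0.5, 0.5, 0, 1], [0, 0.5, 0.7, 0, 1], [0, 0.5, 0.7, 0, 1]]}}

```text
clock: 19.25
position: [0.5483, -0.13, 0.0976]
tcp_rot: [3.138, -0.147, -0.0]
contact_force: [-1.8, -0.6, 1.9]
grip_width: 0.0002
```

Call:
{"method": "jog_arm", "body": {"rows": [[0, 0, -2, 0, 1], [0, 0, -6, 0, 1], [0, 0, -10, 0, 1], [-4, 3, -14, 0, 1], [-9, 5, -16, 0, 1]]}}

```text
clock: 19.75
position: [0.4723, -0.1653, 0.251]
tcp_rot: [3.137, -0.143, 0.003]
contact_force: [-1.2, -0.6, 0.2]
grip_width: 0.0006
```

Call:
{"method": "jog_arm", "body": {"rows": [[-3, 0, 0, 0, 1], [-3, 0, 0, 0, 1], [-3, 0, 0, 0, 1], [-3, 0, 0, 0, 1]]}}

```text
clock: 20.15
position: [0.4428, -0.162, 0.2481]
tcp_rot: [-3.138, 0.146, 0.001]
contact_force: [0.1, -1.0, -0.5]
grip_width: 0.0001
```

```bash
python3 -c "
from h import *
look('wrist','wrist15.png',(0,480,0,640))
clips()
look('side','side15.png',(150,350,200,400))
box(0,0,.2)"
```

```text
NL 1486 z@44mm 0.0838 slope -0.011 sat 16
NR 1476 z@44mm 0.0839 slope -0.012 sat 17
FL 1974 z@44mm 0.0838 slope -0.013 sat 16
FR 1999 z@44mm 0.0838 slope -0.012 sat 16
lid plane [-0.0005 -0.0009  0.0776]
clock 20.25 pos [ 0.4428 -0.162   0.248 ] th -5.3 tilt -1.0 -> shift cm [4.88 1.4  4.79] turn 0.05
now in box: x -0.0487 y 0.0140 z 0.2480 F [ 0.5 -0.7 -0.8]
```

View pics/wrist15.png

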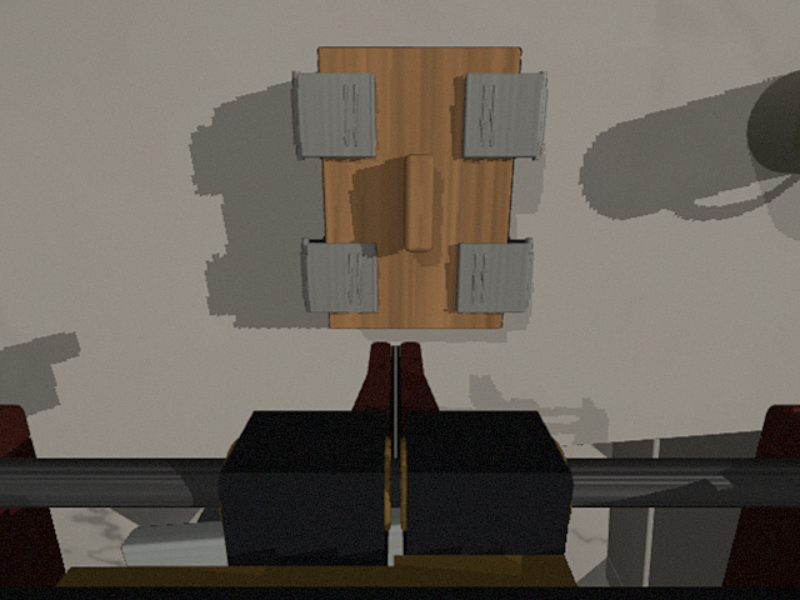

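View pics/side15.png

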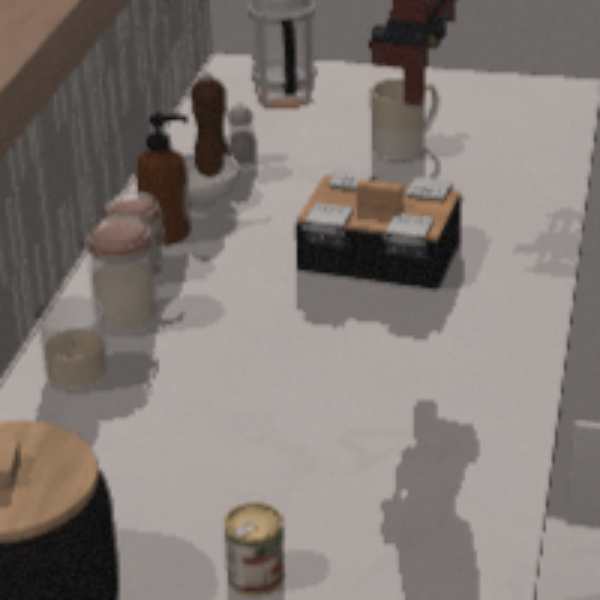

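All four clips lie flat at 83.8 mm, the lid is level and seated, and the arm is clear. I hand in.

```bash
python3 -c "
from h import *
print(job.sign_off())"
```

```text
the job is handed in; nothing more can be done
None
```

The lid is on and all four clips are snapped down. I handed the job in at about 20 s of the 58 s; the hand-in gives no verdict.

**What I did:** I gripped the wooden lid by its handle, seated it in the box while all four clips were open, and released it. I then snapped the clips in the order near left, far right, near right, far left.

**Last checks:**
- **Lid:** its flange top is at 77.6 mm, which puts its origin about 62.6 mm above the box's. It is tilted by less than 0.002 rad. Right after placing, it matched the box to about 1 mm and 0.1°.
- **Clips:** all four tab points are at 83.8–83.9 mm with slopes of about 0.01, so they lie flat. The two diagonal clips were confirmed down while the other two were still open.
- **Mug, tin and arm:** the mug and tin look unmoved in the side view, though I did not measure them. The arm was well clear of everything.

**Disagreements:** the side camera's coarser depth read 2–3 mm higher than the wrist camera on the lid and clips, and at the halfway check it gave the near left clip a slope of 0.13. I relied on the wrist camera. The near left clip was pressed with a brief 30 N at the fingertips, more than the other three.

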